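Make up the meal tray and the study caddy

ROBOT

A 6-joint arm with a two-finger parallel gripper is mounted at the origin on the work surface. World frame = base frame: x ahead of the robot, y to its left, z up, the work surface at z = 0. Lengths are in m, angles in degrees, forces in N, time in s.
With the tool pointing down it reaches from about 0.35 to 0.875 m from the base axis. Payload 4.2 kg.
Tool frame: the origin (TCP) lies midway between the tips of the shut fingers; the grasp point (between the pads) lies 19 mm behind it; z points along the fingers, y is the line along which they close (so a half turn about z gives the same grasp; the last joint's range is limited). The gripper opens to 87 mm and grips with 3 to 60 N. Pads are 19 mm wide; open, the fingers measure 117 mm over their backs; the gripper's body (75 mm by 190 mm) begins 51 mm behind the grasp point.
Start: joints at [89.416, 22.042, 0.453, 0, -68.411, -14.817], TCP at [0.166, 0.603, 0.223] pointing down, gripper open.
Joint ranges: [-179.83, 179.83], [-69.29, 118.12], [-61.27, 80.66], [-181.25, 117.63], [-171.15, -9.14], [-177.46, 177.46]. Speed limits (degrees/s): [159.86, 159.86, 180, 180, 180, 180].

INTERFACE

Orientations are given as a 3x3 rotation matrix whose columns are the frame's x, y, z axes.
In Python, from station import sensors, eyes, workorder gives the robot as it stands.
- The arm moves only by the shell command python3 -m handwheel, which reads ROWS from standard input. ROWS is a JSON list of rows, 1 to 8 of them, each of 7 numbers: the opening from 0.0 (shut) to 1.0 (fully open), then dx, dy, dz in normalised numbers (1 is 1000 mm), then a rotation vector rx, ry, rz in shares of 120 degrees (1.0 is 120 degrees); each row is the pose to reach, as a shift and turn from the pose commanded when the command began, along the tool's axes at that moment; what a row does not reach only later rows make up. A row lasts 1/10 s, in which the tool goes at most 0.05 m and 8.59 degrees, less where a joint would pass 70% of its speed; a pose out of reach is approached as far as the arm can. The fingers move at their own pace and stop on an object; the grip force is fixed at half the most. Time passes only in rows, so rows that do not move let the fingers close. It prints the time, the measured TCP pose, the force, the opening and the grip force at its end. A shift or turn number past 1, either way, is cut back to 1. Input that does not fit is refused with a message, and nothing moves.
- sensors.sense(): the state, without advancing time (a new reading comes with each control period).
- eyes.capture(name): name is "scene" or "top" or "wrist"; returns a dict with "pixels" (480x640x3 uint8, red, green, blue), "z_map" (480x640 float32, m along the optical axis (not along the pixel's ray), 0 where there is no reading), "K" (3x3 intrinsics, pixels), "world_from_camera" (4x4, takes a point from camera to world coordinates). Camera axes: x right, y up, looking along -z (the intrinsics and any distortion apply to the point x, -y, -z); pixel columns grow to the right and rows downward; lengths in m; the calibration is good to about 2 mm. A picture is of the moment at which its call begins.
- workorder.finish_job(): hands the job in; it is judged then, once.
The state is a dict: "time_s": time; "joints": joint angles; "joint_velocities": joint speeds; "effort": joint torques, N m; "tcp_pos": TCP position; "ee_rot": TCP orientation; "wrist_force": force on the tool from outside, world axes, zero at the start; "moment": the same for the moment, N m; "gripper_width": opening from 0.0 (shut) to 1.0 (fully open); "gripper_force": force on a finger pad.
Only numpy, scipy, OpenCV 4.12 (cv2) and the standard library are available. Lean on these libraries where they do the work, as an engineer would, in place of code of your own. Each camera call takes 0.05 s, during which the arm holds its last target. There are 200 camera calls.

TASK

Make up two kits on the shelf-desk. The square meal tray gets the wide jar, standing in the middle of its right-hand compartment as seen from the robot (-y), and the fork, lying flat and lengthwise in the left-hand one (+y); the oak study caddy gets the timer, standing roughly in the middle of its open compartment, and the slate, stood upright in the caddy's slot, fully down and roughly centred along it. Set the glass jar down gently and never tip it over, and leave the spoon and the slim jar where they are.

Things in the scene. Friction and masses are not known exactly. Their poses are not given: they have to be found in the camera images.
- meal_tray: Fixed brown tray with dark rim and divider, 190 (x) x 180 (y) mm, floor 5 mm thick, walls 5 mm thick, tops 12 mm above the desk. Origin: centre of underside, on the desk; z up. A divider along x at y = -2.5 mm parts it in two, each 180 mm long in x: jar compartment 80 mm wide, centre (0, -45) mm; fork compartment 85 mm wide, centre (0, +42.5) mm. Left or right on the desk, turned up to 0.25 rad.
- study_caddy: Fixed pale oak caddy, 120 (x) x 170 (y) mm. Origin: centre of underside, on the desk; z up. Timer compartment 110 x 115 mm inside, centre (0, -22.5) mm, floor 6 mm thick, wall tops at 16 mm. Slot along x, open-ended, 120 mm long, at y = +60 mm: bottom at z = 6 mm, 11.5 mm wide up to z = 26, then chamfered out to 30 mm at z = 38. On the side away from the tray, turned up to 0.25 rad.
- wide_jar: Closed frosted glass jar with an aluminium lid, the wide, low one: 58 mm across, 64 mm high, 0.14 to 0.28 kg, upright. Origin: centre of its underside; z up.
- slim_jar: Closed frosted glass jar of the same make, slim and tall: 38 mm across, 92 mm high. It belongs to neither kit and stays where it is. Origin: centre of its underside; z up.
- timer: Red plastic kitchen timer: round base 60 mm across and 18 mm high, on it a round dial 38 mm across (36 at the top) and 24 mm high, to grip it by; 42 mm high in all; 0.09 to 0.14 kg. Origin: centre of its underside; z up.
- fork: Steel fork lying flat, 150 mm long along its x (tines to +x), about 50 g. Handle 11 mm wide, 7 mm thick, from x = -75 to +22 mm; tines 24 mm wide over all, 5 mm thick. Origin: underside, at the middle of its length, near the centre of mass; z up. It may lie either way round in its compartment.
- spoon: Steel spoon lying flat, its handle like the fork's, with a round bowl 36 mm across. It belongs to neither kit and stays where it is. Origin: underside, about the middle of its length; x towards the bowl; z up.
- slate: Small memo slate, dark grey with a pale wooden frame: a flat board 9 mm thick (its x), 90 mm wide (its y), 85 mm high (its z), about 0.11 kg. Origin: centre of its lower edge. At the start it stands upright in the slot of slate_rest, its lower edge 6 mm above the desk, the upper 53 mm free to grip. Either face may point either way in the caddy.
- slate_rest: Fixed dark wooden rest, 50 (x) x 110 (y) mm, 38 mm high, in which the slate stands at the start. Its slot runs along its y, open at both ends, with the same cross-section as the caddy's slot. Origin: centre of its underside, on the desk.
Things that resemble listed ones, but are neither listed nor needed, are in the scene too. Leave any black look-alike of the fork alone. Of the things that look like the timer, take the one that is farthest to the robot's left at the start.

How it is judged (in metres and radians):
At the end, for the whole second after the job is handed in: Wide jar upright (16 mm across, 60 along) and fork flat (20 mm along, 30 across, 0.35 rad) on the floors of their tray compartments; timer upright in the caddy (28 mm); slate within 5 mm of the slot bottom, 20 mm along, 0.2 rad of upright; all at rest; spoon and slim jar within 30 mm (x of wide_jar in the frame of meal_tray between -0.06 and 0.06 m and y of wide_jar in the frame of meal_tray between -0.061 and -0.029 m and z of each of wide_jar, fork in the frame of meal_tray below 0.009 m and angle between each of wide_jar, fork, timer's own z axis and vertical below 0.1 rad and x of fork in the frame of meal_tray between -0.02 and 0.02 m and y of fork in the frame of meal_tray between 0.0125 and 0.0725 m and angle between the x axis of fork and the x axis of meal_tray, either way round below 0.35 rad and x of timer in the frame of study_caddy between -0.028 and 0.028 m and y of timer in the frame of study_caddy between -0.0535 and 0.0085 m and z of timer in the frame of study_caddy below 0.01 m and x of slate in the frame of study_caddy between -0.02 and 0.02 m and y of slate in the frame of study_caddy between 0.053 and 0.067 m and z of slate in the frame of study_caddy below 0.011 m and angle between slate's own z axis and vertical below 0.2 rad and angle between the y axis of slate and the x axis of study_caddy, either way round below 0.15 rad and linear speed of each of wide_jar, fork, timer, slate below 0.02 m/s and angular speed of each of wide_jar, fork, timer, slate below 0.2 rad/s and distance of each of spoon, slim_jar from where it was at the start of the episode below 0.03 m); the robot touches nothing.
It fails at once if The spoon is moved (distance of spoon from where it was at the start of the episode above 0.03 m).
It fails at once if The slim jar is moved (distance of slim_jar from where it was at the start of the episode above 0.03 m).
It fails at once if The wide glass jar is tipped over (angle between wide_jar's own z axis and vertical above 0.7 rad).
It fails at once if The wide glass jar is dropped or slammed into the tray (over 60 N) (contact force between wide_jar and meal_tray above 60 N).
It also fails if it takes over 112 s, if anything falls off the work surface, if the arm or the gripper's body presses on something with over 40 N, if the wrist force passes 120 N, or if a joint passes its speed limit or range.

## Working session

There is one attempt and no reset: what is moved stays moved. The work goes in short steps, Python scripts to look and compute and a shell command to move; the robot and the scene stay as the last step left them, time stands still between calls to the robot, and variables do not carry over. Pictures are saved under pics/ and viewed, at most 14 in all, crops included, and the job is handed in when it is done.

```bash
mkdir -p pics; ls; cat > h.py <<'E'
import numpy as np, cv2
from station import sensors, eyes
def cap(n,f=None):
    c=eyes.capture(n)
    np.savez(f'{f or n}.npz',**{k:c[k] for k in ('pixels','z_map','K','world_from_camera')})
    return c
def load(f): return np.load(f'{f}.npz')
def cloud(c):
    z=c['z_map'];K=c['K'];v,u=np.mgrid[:480,:640]
    P=np.stack([(u-K[0,2])/K[0,0]*z,-(v-K[1,2])/K[1,1]*z,-z,np.ones_like(z)],-1)
    return (P@c['world_from_camera'].T)[...,:3]
def save(img,n): cv2.imwrite(f'pics/{n}.png',img[...,::-1])
E
python3 - <<'E'
from h import *
s=sensors.sense();print({k:np.round(v,3).tolist() for k,v in s.items()})
for n in ('scene','top'):
    c=cap(n);save(c['pixels'],n);print(n,list(c),c['K'].round(1).tolist(),c['world_from_camera'].round(3).tolist())
E
```

```text
pics
{'time_s': 0.0, 'joints': [89.414, 22.089, 0.38, -0.029, -68.411, -14.819], 'joint_velocities': [-0.019, -0.018, -0.027, -0.009, 0.026, -0.11], 'effort': [0.0, -39.067, 18.741, 4.22, 0.011, -0.0], 'tcp_pos': [0.166, 0.602, 0.221], 'ee_rot': [[0.964, -0.266, -0.0], [-0.266, -0.964, -0.002], [0.0, 0.002, -1.0]], 'wrist_force': [0.007, 0.564, -0.144], 'moment': [0.023, 0.069, -0.002], 'gripper_force': 0.0, 'gripper_width': 1.001}
scene ['pixels', 'z_map', 'K', 'world_from_camera'] [[477.8, 0.0, 325.9], [0.0, 477.8, 250.8], [0.0, 0.0, 1.0]] [[0.24, -0.815, 0.528, 1.083], [0.971, 0.201, -0.131, -0.147], [0.0, 0.544, 0.839, 0.899], [0.0, 0.0, 0.0, 1.0]]
top ['pixels', 'z_map', 'K', 'world_from_camera'] [[617.7, 0.0, 315.1], [0.0, 617.7, 244.8], [0.0, 0.0, 1.0]] [[0.03, 0.994, -0.105, 0.402], [-0.999, 0.032, 0.018, 0.004], [0.021, 0.105, 0.994, 1.358], [0.0, 0.0, 0.0, 1.0]]
```

View pics/top.png

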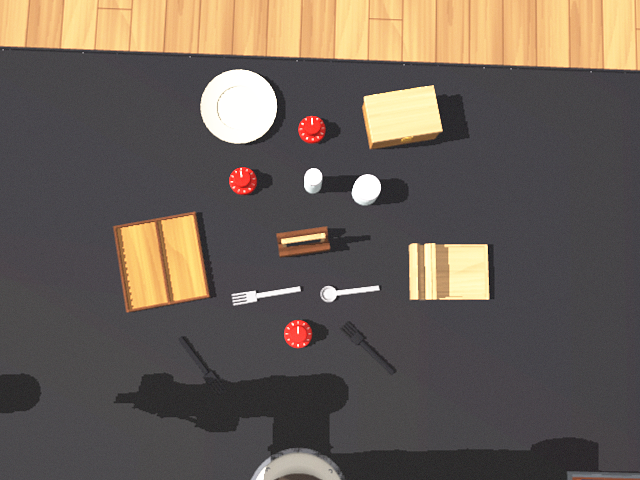

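View pics/scene.png

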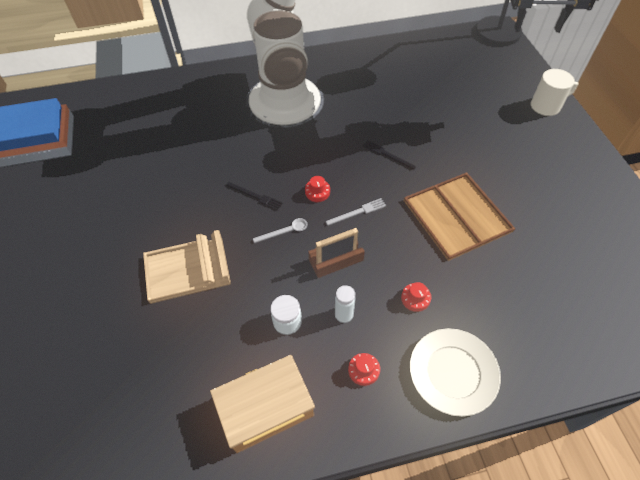

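```bash
python3 - <<'E'
from h import *
c=load('top');P=cloud(c);im=c['pixels']
# crop confirmed candidates
save(cv2.resize(im[110:360,100:500],(800,500),interpolation=cv2.INTER_CUBIC),'crop1')
desk=P[250:350,220:400].reshape(-1,3);print('desk z pct',np.percentile(desk[:,2],[5,25,50]).round(4))
m=((P[...,2]>0.0035)&(c['z_map']>0)).astype(np.uint8);m[:60]=0;m[370:]=0
n,l,st,ce=cv2.connectedComponentsWithStats(m)
for i in range(1,n):
    if st[i,4]<60: continue
    q=P[l==i];top=np.percentile(q[:,2],97)
    r=cv2.minAreaRect((q[:,:2]*1000).astype(np.float32))
    t=q[q[:,2]>top-.006]; rt=cv2.minAreaRect((t[:,:2]*1000).astype(np.float32))
    print(ce[i].round(),st[i,4],'ztop',top.round(4),'rect',np.round(r[0],1),np.round(r[1],1),round(r[2],1),'| top',np.round(rt[0],1),np.round(rt[1],1),round(rt[2],1),t.mean(0).round(4))
hsv=cv2.cvtColor(im,cv2.COLOR_RGB2HSV)
red=((hsv[...,1]>180)&((hsv[...,0]<6)|(hsv[...,0]>174))&(hsv[...,2]>120)).astype(np.uint8)
n,l,st,ce=cv2.connectedComponentsWithStats(red)
for i in range(1,n):
    if st[i,4]>100: print('red',ce[i].round(),P[l==i].mean(0).round(3))
E
```

```text
desk z pct [-0.0043 -0.0015  0.0005]
[239. 105.] 3968 ztop 0.0203 rect [854.6 160.6] [173.7 175.9] 75.5 | top [850.5 158.6] [168.  167.3] 9.2 [0.853  0.1614 0.0173]
[402. 116.] 3958 ztop 0.0731 rect [ 841.1 -210.2] [143.6 179.2] 9.7 | top [ 829.3 -200.5] [104.4 154.7] 11.5 [ 0.8287 -0.1997  0.0698]
[312. 129.] 597 ztop 0.046 rect [804.7  -6.8] [63.5 64.3] 80.4 | top [803.7  -5.9] [34.1 34.1] 23.4 [ 0.8043 -0.0061  0.0431]
[243. 180.] 606 ztop 0.0452 rect [683.1 141.9] [60.1 60.7] 67.7 | top [682.5 142.5] [33.7 34.5] 2.1 [0.6818 0.1427 0.0429]
[313. 180.] 404 ztop 0.0959 rect [688.6 -14. ] [61.  52.4] 26.0 | top [680.2 -12.3] [34.3 33.4] 1.3 [ 0.6792 -0.0114  0.0928]
[366. 189.] 689 ztop 0.0686 rect [ 672.4 -128.9] [69.5 67.1] 29.3 | top [ 667.3 -127.8] [53.3 53.6] 65.0 [ 0.6667 -0.1284  0.0652]
[161. 261.] 5777 ztop 0.0146 rect [498.8 316.3] [203.6 196.9] 13.4 | top [499.  313.4] [190.6 181.6] 12.2 [0.4977 0.3143 0.0115]
[303. 241.] 1242 ztop 0.0938 rect [552.8   7.1] [ 58.7 120.9] 11.1 | top [549.8   6. ] [10.2 90. ] 10.2 [0.5499 0.0051 0.0918]
[448. 271.] 3888 ztop 0.04 rect [ 496.8 -314.9] [182.1 128.6] 90.0 | top [ 493.9 -255.4] [119.1  50.8] 2.2 [ 0.4935 -0.2557  0.0378]
[269. 293.] 314 ztop 0.0119 rect [437.2  69. ] [ 32.5 129.8] 15.2 | top [438.2  69.3] [ 30.5 129.8] 15.2 [0.4364 0.0759 0.0085]
[345. 291.] 340 ztop 0.0114 rect [451.6 -97.6] [ 40.7 128.7] 19.0 | top [451.2 -97.4] [ 40.  125.8] 19.0 [ 0.4449 -0.0877  0.0081]
[298. 333.] 621 ztop 0.0464 rect [351.2  12.4] [61.4 62.2] 59.5 | top [350.8  10. ] [32.4 34.6] 19.8 [0.3517 0.0106 0.0435]
[366. 346.] 361 ztop 0.0116 rect [ 327.7 -142.4] [143.4  29.4] 52.2 | top [ 326.5 -141.2] [143.8  23.9] 50.3 [ 0.3261 -0.1399  0.008 ]
[192. 353.] 204 ztop 0.0124 rect [302.2 234.7] [90.1 17. ] 41.5 | top [302.6 234.3] [90.1 14.9] 40.5 [0.3023 0.2367 0.0086]
red [312. 129.] [ 0.798 -0.005  0.03 ]
red [243. 181.] [0.677 0.141 0.033]
red [298. 334.] [0.351 0.011 0.036]
```

View pics/crop1.png

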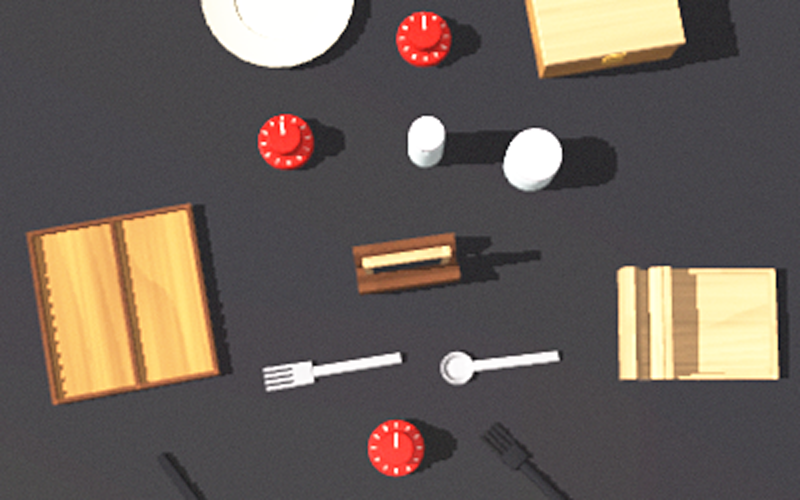

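Timer-like things: (243,181) has y=+0.142, (312,129) has y=-0.006 and (298,333) has y=+0.011. The first is farthest left, so it is the one to take, and the crop shows it intact at (285,141). The steel fork is at (269,293). The black look-alikes, at (366,346) and (192,353), stay. The tray is at left (161,261) and the caddy at right (448,271), with its slot on the +y side.

```bash
cat > plan.py <<'E'
import sys, numpy as np
from scipy.spatial.transform import Rotation as R
from station import sensors
# plan.py x y z a : shift/turn in tool axes from the measured pose to TCP (x,y,z), tool x at yaw a, pointing down
s=sensors.sense(); M=np.array(s['ee_rot']); p=np.array(s['tcp_pos'])
x,y,z,a=map(float,sys.argv[1:5]); a=np.radians(a)
T=np.array([[np.cos(a),np.sin(a),0],[np.sin(a),-np.cos(a),0],[0,0,-1]])
print('d',(M.T@(np.array([x,y,z])-p)).round(4),'rot',R.from_matrix(M.T@T).as_rotvec(degrees=True).round(2),
 '| tcp',p.round(4),'yaw',np.degrees(np.arctan2(M[1,0],M[0,0])).round(2),'j',np.round(s['joints'],0),'w',round(s['gripper_width'],3),'F',np.round(s['wrist_force'],1),'t',s['time_s'])
E
python3 plan.py 0.682 0.1425 0.15 -90
python3 - <<'E'
from h import *
c=load('top');P=cloud(c);im=c['pixels'].astype(int)
# fork/spoon: bright pixels in box
for nm,(u0,u1,v0,v1) in {'fork':(225,306,280,310),'spoon':(315,385,280,305)}.items():
    b=np.zeros((480,640),bool);b[v0:v1,u0:u1]=im[v0:v1,u0:u1].min(-1)>110
    v,u=np.nonzero(b);K=c['K'];W=c['world_from_camera']
    d=np.stack([(u-K[0,2])/K[0,0],-(v-K[1,2])/K[1,1],-np.ones(len(u))],-1)@W[:3,:3].T
    t=(0.005-W[2,3])/d[:,2];q=(W[:3,3]+d*t[:,None])[:,:2]*1000
    r=cv2.minAreaRect(q.astype(np.float32));h=q[q[:,1]<np.percentile(q[:,1],45)]
    l=cv2.fitLine(h.astype(np.float32),cv2.DIST_L2,0,.01,.01).ravel()
    print(nm,len(u),np.round(r[0],1),np.round(r[1],1),round(r[2],1),'handle line',l.round(3),'ang',np.degrees(np.arctan2(l[1],l[0])).round(1),'y range',q[:,1].min(),q[:,1].max())
E
```

```text
d [0.6197 0.3057 0.0722] rot [ 0.09 -0.08 74.59] | tcp [0.1658 0.602  0.2216] yaw -15.41 j [ 89.  22.   0.  -0. -68. -15.] w 0.997 F [-0.1  0.8 -0.5] t 0.1
fork 540 [434.5  83.6] [ 26.4 150.7] 11.2 handle line [ 1.92000e-01 -9.81000e-01  4.39587e+02  5.44400e+01] ang -78.9 y range 9.535200085283538 159.50676331536545
spoon 475 [440.3 -99. ] [ 35.1 129.7] 2.8 handle line [ 1.50000e-01 -9.89000e-01  4.49307e+02 -1.22461e+02] ang -81.4 y range -163.34292619587475 -34.15204853533865
```

The manual's scale: turns go in shares of 120 degrees. Converting my numbers, 37 degrees / 120 = 0.3083.

```bash
echo '[[1,0.31,0.15,0,0,0,0.3083],[1,0.31,0.15,0,0,0,0.3083],[1,0.31,0.15,0,0,0,0.3083],[1,0.31,0.15,0,0,0,0.3083],[1,0.31,0.15,0,0,0,0.3083],[1,0.31,0.15,0,0,0,0.3083],[1,0.31,0.15,0,0,0,0.3083],[1,0.31,0.15,0,0,0,0.3083]]' | python3 -m handwheel; python3 plan.py 0.682 0.1425 0.15 -90
```

```text
time_s: 0.9
tcp_pos: [0.4277, 0.3719, 0.222]
ee_rot: [[0.605, -0.796, -0.001], [-0.796, -0.605, -0.002], [0.001, 0.001, -1.0]]
wrist_force: [-0.1, 0.6, -0.3]
gripper_width: 0.999
gripper_force: 0.0
d [ 0.3365 -0.0637  0.0722] rot [ 0.06 -0.07 37.24] | tcp [0.4277 0.3719 0.222 ] yaw -52.76 j [ 57.  16.  -8.   0. -66. -20.] w 0.999 F [-0.1  0.6 -0.3] t 0.9
```

Scaled: 37.2 degrees / 120 = 0.31.

```bash
echo '[[1,0.337,-0.064,0.072,0,0,0.31],[1,0.337,-0.064,0.072,0,0,0.31],[1,0.337,-0.064,0.072,0,0,0.31],[1,0.337,-0.064,0.072,0,0,0.31],[1,0.337,-0.064,0.072,0,0,0.31],[1,0.337,-0.064,0.072,0,0,0.31],[1,0.337,-0.064,0.072,0,0,0.31],[1,0.337,-0.064,0.072,0,0,0.31]]' | python3 -m handwheel; python3 plan.py 0.682 0.1425 0.023 -90; python3 - <<'E'
from h import *
c=cap('wrist','w1');save(c['pixels'],'w1');P=cloud(c)
hsv=cv2.cvtColor(c['pixels'],cv2.COLOR_RGB2HSV)
m=(hsv[...,1]>150)&((hsv[...,0]<8)|(hsv[...,0]>172))&(P[...,2]>.036)&(P[...,2]<.055)
q=P[m];print(m.sum(),q.mean(0) if m.any() else 0, cv2.minEnclosingCircle((q[:,:2]*1000).astype(np.float32)) if m.any() else 0)
E
```

```text
time_s: 1.7
tcp_pos: [0.6832, 0.1433, 0.1465]
ee_rot: [[0.001, -1.0, -0.004], [-1.0, -0.001, -0.002], [0.002, 0.004, -1.0]]
wrist_force: [-1.6, 0.1, -0.5]
gripper_width: 1.0
gripper_force: 0.0
d [0.0006 0.0007 0.1235] rot [ 0.25 -0.13  0.05] | tcp [0.6832 0.1433 0.1465] yaw -89.95 j [ 25.  32.   6.   0. -64. -25.] w 1.0 F [-1.6  0.1 -0.5] t 1.7
3781 [0.74795477 0.06500507 0.040733  ] ((744.4590454101562, 73.23377227783203), 112.27174377441406)
```

View pics/w1.png

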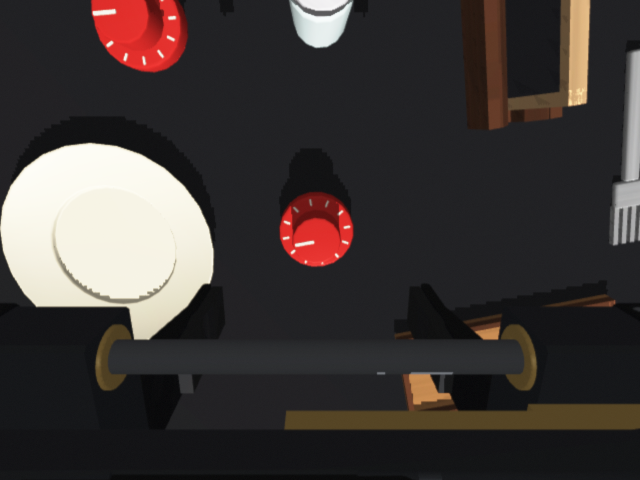

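The wrist view shows the chosen timer at (316,230), between the fingers in x. The slim jar is at (320,20) and the plate at (105,245). I'll measure the dial precisely in this view.

```bash
python3 - <<'E'
from h import *
c=load('w1');P=cloud(c)
hsv=cv2.cvtColor(c['pixels'],cv2.COLOR_RGB2HSV)
b=np.zeros((480,640),bool);b[190:270,278:356]=True
r=b&(hsv[...,1]>150)
for lo,hi in((.034,.06),(.008,.03)):
    q=P[r&(P[...,2]>lo)&(P[...,2]<hi)];print(len(q),q.mean(0).round(4),[np.round(x,1) for x in cv2.minEnclosingCircle((q[:,:2]*1000).astype(np.float32))],np.percentile(q[:,2],[5,50,95]).round(4))
E
```

```text
1730 [0.6816 0.1432 0.0406] [array([682.1, 144.6]), np.float64(18.2)] [0.0388 0.0408 0.042 ]
2128 [0.6823 0.1366 0.0171] [array([681.9, 144.3]), np.float64(29.9)] [0.0142 0.0168 0.0234]
```

Scaled: 0.2 degrees / 120 = 0.0017.

```bash
echo '[[1,0,0.001,0.04,0.0017,0,0],[1,0,0.001,0.08,0.0017,0,0],[1,0,0.001,0.11,0.0017,0,0],[1,0,0.001,0.12,0.0017,0,0],[1,0,0.001,0.122,0.0017,0,0],[1,0,0.001,0.122,0.0017,0,0]]' | python3 -m handwheel; python3 plan.py 0.682 0.1435 0.023 -90
```

```text
time_s: 2.35
tcp_pos: [0.6811, 0.1487, 0.0301]
ee_rot: [[0.008, -1.0, 0.006], [-1.0, -0.008, 0.001], [-0.001, -0.006, -1.0]]
wrist_force: [0.8, 0.4, 0.9]
gripper_width: 1.0
gripper_force: 0.0
d [ 0.0052 -0.0008  0.0071] rot [-0.34  0.04  0.48] | tcp [0.6811 0.1487 0.0301] yaw -89.52 j [ 26.  38.  -1.   0. -50. -25.] w 1.0 F [0.8 0.4 0.9] t 2.35
```

```bash
echo '[[1,0,0,0,0,0,0],[1,0,0,0,0,0,0],[1,0,0,0,0,0,0]]' | python3 -m handwheel >/dev/null; python3 plan.py 0.682 0.1435 0.023 -90
```

```text
d [ 0.0044 -0.001   0.0069] rot [-0.32  0.05  0.4 ] | tcp [0.6809 0.1479 0.0299] yaw -89.6 j [ 26.  38.  -1.   0. -50. -25.] w 1.0 F [ 0.4 -0.5  0.4] t 2.65
```

Scaled: 0.4 degrees / 120 = 0.0033.

```bash
echo '[[1,0.0045,-0.001,0.007,-0.0025,0,0.0033],[1,0.0045,-0.001,0.007,-0.0025,0,0.0033],[1,0.0045,-0.001,0.007,-0.0025,0,0.0033],[1,0.0045,-0.001,0.007,-0.0025,0,0.0033]]' | python3 -m handwheel>/dev/null; python3 plan.py 0.682 0.1435 0.023 -90;  echo '[[0,0,0,0,0,0,0],[0,0,0,0,0,0,0],[0,0,0,0,0,0,0],[0,0,0,0,0,0,0],[0,0,0,0,0,0,0],[0,0,0,0,0,0,0],[0,0,0,0,0,0,0],[0,0,0,0,0,0,0]]' | python3 -m handwheel; python3 plan.py 0.682 0.1435 0.023 -90
```

```text
d [-0.0005 -0.0006 -0.0016] rot [ 0.11 -0.01 -0.01] | tcp [0.6814 0.143  0.0214] yaw -90.01 j [ 25.  39.  -1.  -0. -50. -25.] w 1.001 F [-0.6  0.  -0.6] t 3.05
time_s: 3.85
tcp_pos: [0.6815, 0.1432, 0.0216]
ee_rot: [[-0.0, -1.0, -0.001], [-1.0, 0.0, 0.0], [-0.0, 0.001, -1.0]]
wrist_force: [0.7, 0.3, -0.3]
gripper_width: 0.415
gripper_force: 30.0
d [-0.0003 -0.0005 -0.0014] rot [ 0.09  0.01 -0.  ] | tcp [0.6815 0.1432 0.0216] yaw -90.0 j [ 25.  39.  -1.  -0. -50. -25.] w 0.415 F [ 0.7  0.3 -0.3] t 3.85
```

```bash
echo '[[0,0,0,-0.03,0,0,0],[0,0,0,-0.07,0,0,0],[0,0,0,-0.11,0,0,0],[0,0,0,-0.14,0,0,0],[0,0,0,-0.14,0,0,0],[0,0,0,-0.14,0,0,0]]' | python3 -m handwheel ; python3 plan.py 0.4968 -0.338 0.16 -88
```

```text
time_s: 4.45
tcp_pos: [0.6811, 0.1432, 0.1615]
ee_rot: [[-0.0, -1.0, -0.002], [-1.0, 0.0, 0.001], [-0.001, 0.002, -1.0]]
wrist_force: [-0.1, -0.5, -1.4]
gripper_width: 0.416
gripper_force: 29.9
d [0.4813 0.1841 0.0014] rot [ 0.11  0.05 -2.03] | tcp [0.6811 0.1432 0.1615] yaw -90.03 j [ 25.  31.   7.  -0. -66. -25.] w 0.416 F [-0.1 -0.5 -1.4] t 4.45
```

Scaled: -1.5 degrees / 120 = -0.0125.

```bash
echo '[[0,0.04,0.015,0,0,0,0],[0,0.08,0.03,0,0,0,-0.0042],[0,0.12,0.045,0,0,0,-0.0042],[0,0.16,0.06,0,0,0,-0.0083],[0,0.2,0.075,0,0,0,-0.0083],[0,0.24,0.09,0,0,0,-0.0083],[0,0.28,0.105,0,0,0,-0.0083],[0,0.32,0.12,0,0,0,-0.0125]]' | python3 -m handwheel >/dev/null; echo '[[0,0.04,0.015,0,0,0,0],[0,0.08,0.03,0,0,0,-0.0042],[0,0.12,0.045,0,0,0,-0.0042],[0,0.15,0.06,0,0,0,-0.0042],[0,0.16,0.064,0,0,0,-0.0042],[0,0.16,0.064,0,0,0,-0.0042],[0,0.16,0.064,0,0,0,-0.0042]]' | python3 -m handwheel; python3 plan.py 0.4968 -0.338 0.16 -88
```

```text
time_s: 5.95
tcp_pos: [0.5016, -0.3376, 0.1606]
ee_rot: [[0.035, -0.999, -0.004], [-0.999, -0.035, 0.001], [-0.001, 0.004, -1.0]]
wrist_force: [0.6, 0.0, -1.5]
gripper_width: 0.417
gripper_force: 29.9
d [0.0002 0.0048 0.0006] rot [0.21 0.08 0.01] | tcp [ 0.5016 -0.3376  0.1606] yaw -87.99 j [-19.  23.  -7.   0. -60.  21.] w 0.417 F [ 0.6  0.  -1.5] t 5.95
```

Scaled: 0.2 degrees / 120 = 0.0017.

```bash
echo '[[0,0,0.005,0.04,0.0017,0,0],[0,0,0.005,0.08,0.0017,0,0],[0,0,0.005,0.11,0.0017,0,0],[0,0,0.005,0.12,0.0017,0,0],[0,0,0.005,0.122,0.0017,0,0],[0,0,0.005,0.122,0.0017,0,0],[0,0,0.005,0.122,0.0017,0,0]]' | python3 -m handwheel; python3 plan.py 0.4968 -0.338 0.028 -88
```

```text
time_s: 6.65
tcp_pos: [0.4982, -0.3389, 0.0418]
ee_rot: [[0.036, -0.999, 0.005], [-0.999, -0.036, -0.001], [0.002, -0.005, -1.0]]
wrist_force: [-0.0, 0.6, -1.7]
gripper_width: 0.416
gripper_force: 29.9
d [-0.001   0.0014  0.0138] rot [-0.29 -0.09  0.05] | tcp [ 0.4982 -0.3389  0.0418] yaw -87.95 j [-19.  30. -15.  -0. -44.  21.] w 0.416 F [-0.   0.6 -1.7] t 6.65
```

```bash
echo '[[0,0,0.001,0.008,0,0,0],[0,0,0.001,0.012,0,0,0],[0,0,0.001,0.013,0,0,0],[0,0,0.001,0.013,0,0,0],[0,0,0.001,0.013,0,0,0]]' | python3 -m handwheel; python3 plan.py 0.4968 -0.338 0.028 -88
```

```text
time_s: 7.15
tcp_pos: [0.4956, -0.3387, 0.0276]
ee_rot: [[0.035, -0.999, 0.002], [-0.999, -0.035, -0.0], [0.0, -0.002, -1.0]]
wrist_force: [-1.1, 2.4, 4.9]
gripper_width: 0.416
gripper_force: 30.1
d [-0.0007 -0.0012 -0.0004] rot [-0.11 -0.    0.  ] | tcp [ 0.4956 -0.3387  0.0276] yaw -88.0 j [-19.  31. -16.  -0. -43.  21.] w 0.416 F [-1.1  2.4  4.9] t 7.15
```

```bash
echo '[[1,0,0,0,0,0,0],[1,0,0,0,0,0,0],[1,0,0,0,0,0,0],[1,0,0,-0.04,0,0,0],[1,0,0,-0.08,0,0,0],[1,0,0,-0.13,0,0,0],[1,0,0,-0.17,0,0,0],[1,0,0,-0.17,0,0,0]]' | python3 -m handwheel; echo '[[1,-0.05,0,0,0,0,0],[1,-0.1,0,0,0,0,0],[1,-0.14,0,0,0,0,0],[1,-0.14,0,0,0,0,0],[1,-0.14,0,0,0,0,0],[1,-0.14,0,0,0,0,0]]' | python3 -m handwheel;python3 - <<'E'
from h import *
c=cap('wrist','w2');save(c['pixels'],'w2')
E
python3 plan.py 0.55 0.0055 0.15 -80
```

```text
time_s: 7.95
tcp_pos: [0.4988, -0.3407, 0.2042]
ee_rot: [[0.036, -0.999, 0.015], [-0.999, -0.036, -0.007], [0.007, -0.014, -1.0]]
wrist_force: [0.8, 0.1, -0.0]
gripper_width: 0.986
gripper_force: 0.0
time_s: 8.55
tcp_pos: [0.4905, -0.1994, 0.1965]
ee_rot: [[0.034, -0.999, 0.001], [-0.999, -0.034, 0.0], [0.0, -0.001, -1.0]]
wrist_force: [0.5, 0.4, -0.5]
gripper_width: 0.997
gripper_force: 0.0
d [-0.203  -0.0663  0.0466] rot [-0.07 -0.   -8.08] | tcp [ 0.4905 -0.1997  0.1965] yaw -88.08 j [ -5.  14. -15.  -0. -61.   7.] w 1.002 F [ 0.4  0.1 -0.2] t 8.6
```

View pics/w2.png

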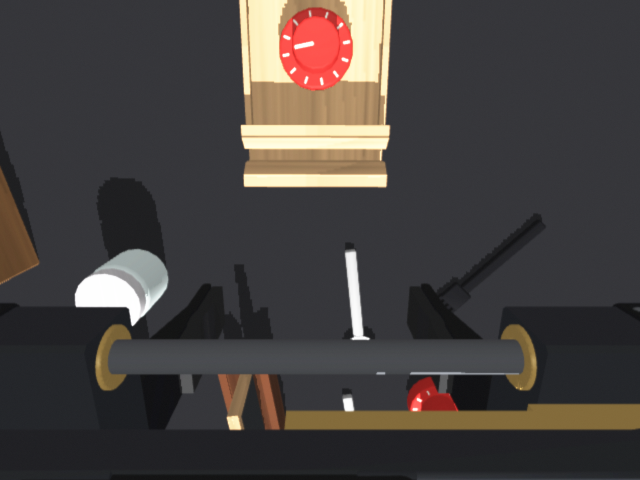

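The timer stands in the caddy at (316,48). The slot lies between its walls, at rows 126-148 and 162-186. I'll fit the slot from this depth map.

```bash
python3 - <<'E'
from h import *
for f in('w2','top'):
    c=load(f);P=cloud(c)
    m=(P[...,2]>.0352)&(P[...,2]<.042)&(abs(P[...,0]-.494)<.08)&(abs(P[...,1]+.255)<.04)
    q=P[m]; 
    y0=-.2554
    for nm,s in(('far',q[:,1]<y0),('near',q[:,1]>y0)):
        t=(q[s]*1000).astype(np.float32);l=cv2.fitLine(t[:,:2],cv2.DIST_HUBER,0,.01,.01).ravel()
        yl=l[3]+(494-l[2])*l[1]/l[0]
        print(f,nm,len(t),'ang',np.degrees(np.arctan(l[1]/l[0])).round(2),'y@494',yl.round(2),'y pct',np.percentile(t[:,1],[2,98]).round(1),'x',np.percentile(t[:,0],[1,99]).round(1),'z',np.median(t[:,2]).round(1))
E
```

```text
w2 far 2030 ang 2.0 y@494 -273.62 y pct [-279.5 -267. ] x [435.  552.6] z 36.8
w2 near 1819 ang 1.98 y@494 -234.93 y pct [-241.2 -228.8] x [433.6 551.1] z 36.8
top far 269 ang 1.58 y@494 -273.91 y pct [-281.5 -265.7] x [435.3 553.3] z 37.9
top near 241 ang 1.3 y@494 -236.28 y pct [-243.5 -229.3] x [434.9 552.2] z 37.7
```

Scaled: -8 degrees / 120 = -0.0667.

```bash
echo '[[1,-0.05,-0.015,0.01,0,0,-0.0167],[1,-0.1,-0.03,0.02,0,0,-0.0333],[1,-0.15,-0.045,0.03,0,0,-0.05],[1,-0.19,-0.06,0.036,0,0,-0.0667],[1,-0.203,-0.066,0.036,0,0,-0.0667],[1,-0.203,-0.066,0.036,0,0,-0.0667],[1,-0.203,-0.066,0.036,0,0,-0.0667],[1,-0.203,-0.066,0.036,0,0,-0.0667]]' | python3 -m handwheel>/dev/null;python3 - <<'E'
from h import *
c=cap('wrist','w3');save(c['pixels'],'w3');P=cloud(c)
m=(P[...,2]>.08)&(P[...,2]<.1)&(np.hypot(P[...,0]-.55,P[...,1]-.005)<.065)
q=(P[m]*1000).astype(np.float32);r=cv2.minAreaRect(q[:,:2]);print(len(q),r,q.mean(0),np.percentile(q,[1,99],axis=0).round(1))
l=cv2.fitLine(q[:,:2],cv2.DIST_HUBER,0,.01,.01).ravel();print(l,np.degrees(np.arctan2(l[1],l[0])))
E
python3 plan.py 0.55 0.0055 0.05 -80
```

```text
d [-0.0005 -0.0008  0.1112] rot [-0.1  -0.01 -0.14] | tcp [0.5491 0.0048 0.1612] yaw -80.14 j [ 17.  18. -16.   0. -57.  -8.] w 1.001 F [ 0.  -1.2  0.1] t 9.45Traceback (most recent call last):
  File "<stdin>", line 4, in <module>
cv2.error: OpenCV(4.12.0) /io/opencv/modules/imgproc/src/convhull.cpp:143: error: (-215:Assertion failed) total >= 0 && (depth == CV_32F || depth == CV_32S) in function 'convexHull'
```

View pics/w3.png

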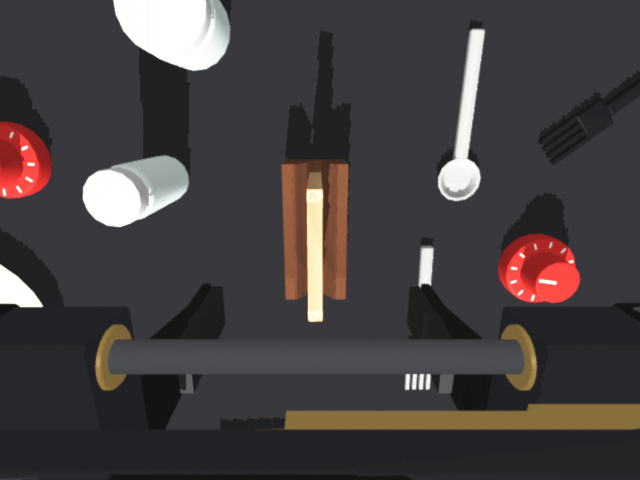

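The wrist view shows the slate's top edge running from (315,174) to (315,320), square to the fingers and nearly centred. There is no depth reading on it, so I'll intersect the pixel rays with z=0.091.

```bash
python3 - <<'E'
from h import *
c=load('w3');K=c['K'];W=c['world_from_camera']
for u,v in((315,173),(315.5,320),(307,250),(323,250)):
    d=W[:3,:3]@np.array([(u-K[0,2])/K[0,0],-(v-K[1,2])/K[1,1],-1]);p=W[:3,3]+d*(.091-W[2,3])/d[2];print(u,v,p.round(4))
E
```

```text
315 173 [ 0.5582 -0.0464  0.091 ]
315.5 320 [0.5409 0.0515 0.091 ]
307 250 [0.5549 0.0028 0.091 ]
323 250 [0.5448 0.001  0.091 ]
```

```bash
echo '[[1,0,0,0.03,0,0,0],[1,0,0,0.06,0,0,0],[1,0,0,0.09,0,0,0],[1,0,0,0.106,0,0,0],[1,0,0,0.106,0,0,0],[1,0,0,0.106,0,0,0],[1,0,0,0.106,0,0,0]]' | python3 -m handwheel>/dev/null;python3 plan.py 0.5494 0.004 0.05 -80
```

```text
d [0.0019 0.0016 0.0065] rot [-0.27 -0.01 -0.03] | tcp [0.5506 0.0061 0.0565] yaw -80.03 j [ 18.  25. -22.   0. -43.  -8.] w 0.998 F [0.8 0.2 0.2] t 10.15
```

Scaled: -0.2 degrees / 120 = -0.0017.

```bash
echo '[[1,0.002,0.0015,0.0065,-0.0017,0,0],[1,0.002,0.0015,0.0065,-0.0017,0,0],[1,0.002,0.0015,0.0065,-0.0017,0,0],[1,0.002,0.0015,0.0065,-0.0017,0,0]]' | python3 -m handwheel>/dev/null;python3 plan.py 0.5494 0.004 0.05 -80
echo '[[0,0,0,0,0,0,0],[0,0,0,0,0,0,0],[0,0,0,0,0,0,0],[0,0,0,0,0,0,0],[0,0,0,0,0,0,0],[0,0,0,0,0,0,0],[0,0,0,0,0,0,0],[0,0,0,0,0,0,0]]' | python3 -m handwheel; echo '[[0,0,0,0,0,0,0],[0,0,0,0,0,0,0],[0,0,0,0,0,0,0]]' | python3 -m handwheel;python3 plan.py 0.5494 0.004 0.05 -80
```

```text
d [ 0.0004 -0.0008 -0.0013] rot [ 0.08 -0.01  0.01] | tcp [0.5486 0.0042 0.0487] yaw -79.99 j [ 17.  26. -23.   0. -42.  -7.] w 1.0 F [-0.3  0.4 -0.4] t 10.55
time_s: 11.35
tcp_pos: [0.5484, 0.0042, 0.0485]
ee_rot: [[0.174, -0.985, -0.002], [-0.985, -0.174, -0.0], [0.0, 0.002, -1.0]]
wrist_force: [-0.3, -0.1, -0.2]
gripper_width: 0.359
gripper_force: 0.0
time_s: 11.65
tcp_pos: [0.549, 0.0043, 0.0486]
ee_rot: [[0.174, -0.985, -0.0], [-0.985, -0.174, -0.0], [0.0, 0.0, -1.0]]
wrist_force: [0.4, 0.7, -0.5]
gripper_width: 0.102
gripper_force: 30.0
d [ 0.0004 -0.0003 -0.0014] rot [ 0.02 -0.01  0.01] | tcp [0.549  0.0043 0.0486] yaw -79.99 j [ 17.  26. -23.   0. -42.  -7.] w 0.102 F [ 0.4  0.7 -0.5] t 11.65
```

```bash
echo '[[0,0,0,-0.02,0,0,0],[0,0,0,-0.05,0,0,0],[0,0,0,-0.08,0,0,0],[0,0,0,-0.11,0,0,0],[0,0,0,-0.12,0,0,0],[0,0,0,-0.12,0,0,0]]' | python3 -m handwheel;python3 plan.py 0.4935 -0.2545 0.165 -178
```

```text
time_s: 12.25
tcp_pos: [0.5492, 0.0045, 0.1696]
ee_rot: [[0.174, -0.985, 0.001], [-0.985, -0.174, 0.001], [-0.0, -0.001, -1.0]]
wrist_force: [0.5, 0.2, -1.3]
gripper_width: 0.102
gripper_force: 30.0
d [0.2454 0.0998 0.0044] rot [-3.000e-02  8.000e-02  9.799e+01] | tcp [0.5492 0.0045 0.1696] yaw -80.01 j [ 17.  17. -15.  -0. -58.  -7.] w 0.102 F [ 0.5  0.2 -1.3] t 12.25
```

Scaled: 64 degrees / 120 = 0.5333.

```bash
echo '[[0,0.02,0.008,0,0,0,0.0667],[0,0.04,0.016,0,0,0,0.1333],[0,0.06,0.024,0,0,0,0.2],[0,0.08,0.032,0,0,0,0.2667],[0,0.1,0.04,0,0,0,0.3333],[0,0.12,0.048,0,0,0,0.4],[0,0.14,0.056,0,0,0,0.4667],[0,0.16,0.064,0,0,0,0.5333]]' | python3 -m handwheel;python3 plan.py 0.4935 -0.2545 0.165 -178
```

```text
time_s: 13.05
tcp_pos: [0.5117, -0.165, 0.1661]
ee_rot: [[-0.813, -0.583, -0.006], [-0.583, 0.813, 0.0], [0.005, 0.004, -1.0]]
wrist_force: [0.3, 0.4, -0.7]
gripper_width: 0.102
gripper_force: 30.0
d [ 0.067  -0.0621  0.0012] rot [ 0.14 -0.34 33.64] | tcp [ 0.5117 -0.165   0.1661] yaw -144.36 j [ -1.  17. -16.  -0. -57. -54.] w 0.102 F [ 0.3  0.4 -0.7] t 13.05
```

Scaled: 33.6 degrees / 120 = 0.28.

```bash
echo '[[0,0.017,-0.015,0,0,0,0.0667],[0,0.034,-0.03,0,0,0,0.1333],[0,0.05,-0.046,0,0,0,0.2],[0,0.067,-0.062,0,0,0,0.2667],[0,0.067,-0.062,0,0,0,0.28],[0,0.067,-0.062,0,0,0,0.28],[0,0.067,-0.062,0,0,0,0.28],[0,0.067,-0.062,0,0,0,0.28]]' | python3 -m handwheel >/dev/null;python3 plan.py 0.4935 -0.2545 0.085 -178
```

```text
d [ 0.002  -0.0012  0.0832] rot [-0.   -0.14  0.51] | tcp [ 0.4956 -0.2532  0.1682] yaw -177.49 j [-10.  18. -14.   0. -58. -77.] w 0.101 F [ 0.2  0.5 -1.7] t 13.85
```

Scaled: 0.4 degrees / 120 = 0.0033.

```bash
echo '[[0,0.002,-0.001,0.03,0,0,0.0033],[0,0.002,-0.001,0.06,0,0,0.0033],[0,0.002,-0.001,0.078,0,0,0.0033],[0,0.002,-0.001,0.078,0,0,0.0033],[0,0.002,-0.001,0.078,0,0,0.0033],[0,0.002,-0.001,0.078,0,0,0.0033]]' | python3 -m handwheel >/dev/null;python3 plan.py 0.4935 -0.2545 0.085 -178; python3 - <<'E'
from h import *
c=cap('scene','s2');save(cv2.resize(c['pixels'][190:320,110:270],(800,650),interpolation=cv2.INTER_CUBIC)[:600],'s2')
E
```

```text
d [0.0013 0.0007 0.0072] rot [-0.08  0.06  0.06] | tcp [ 0.4948 -0.2551  0.0922] yaw -177.94 j [-11.  23. -19.   0. -48. -77.] w 0.097 F [-0.3  0.8 -0.1] t 14.45
```

View pics/s2.png

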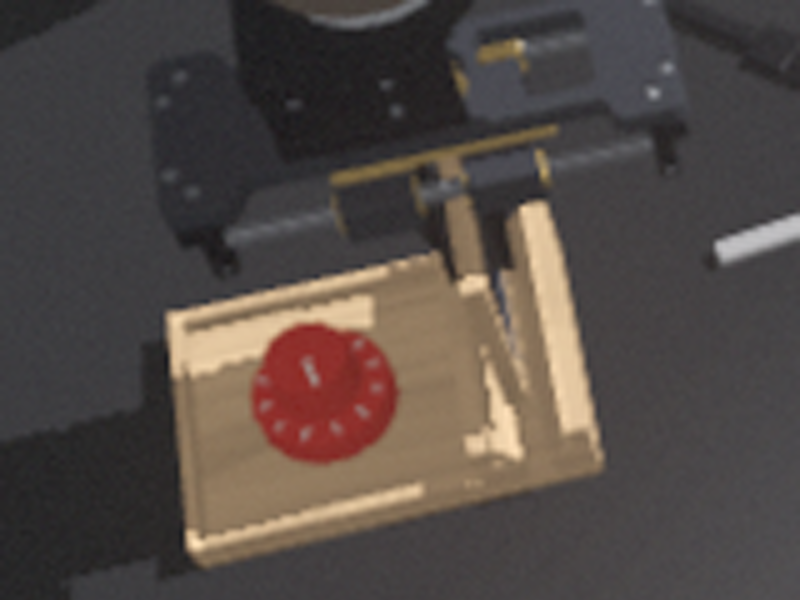

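```bash
python3 - <<'E'
from h import *
c=load('s2');P=cloud(c)
m=(abs(P[...,1]+.255)<.03)&(P[...,0]>.48)&(P[...,0]<.56)&(P[...,2]>.043)&(P[...,2]<.14)
v,u=np.nonzero(m);print(len(v))
for a,b,p in list(zip(u,v,P[m]))[::max(1,len(v)//45)]: print((a-110)*5,(b-190)*5,p.round(3),c['pixels'][b,a])
print(cap('wrist','w4') and 0);save(load('w4')['pixels'],'w4')
E
```

```text
410
440 165 [ 0.481 -0.257  0.139] [126 107  84]
445 200 [ 0.496 -0.257  0.136] [108  93  77]
425 210 [ 0.502 -0.265  0.14 ] [63 53 43]
490 210 [ 0.503 -0.241  0.134] [49 42 43]
455 215 [ 0.505 -0.254  0.137] [136 113  87]
500 215 [ 0.502 -0.238  0.128] [44 39 37]
465 220 [ 0.508 -0.251  0.136] [142 120  94]
425 225 [ 0.504 -0.267  0.132] [44 39 39]
470 225 [ 0.509 -0.249  0.134] [141 119  93]
430 230 [ 0.506 -0.265  0.132] [43 35 36]
475 230 [ 0.504 -0.249  0.123] [111  93  74]
440 235 [ 0.502 -0.263  0.122] [52 45 43]
485 235 [ 0.503 -0.246  0.117] [53 48 48]
450 240 [ 0.516 -0.257  0.136] [119  99  79]
495 240 [ 0.502 -0.243  0.112] [47 39 39]
460 245 [ 0.519 -0.254  0.136] [136 114  89]
505 245 [ 0.501 -0.241  0.106] [52 46 41]
475 250 [ 0.523 -0.249  0.136] [139 117  90]
450 255 [ 0.501 -0.263  0.106] [82 69 59]
495 255 [ 0.501 -0.246  0.101] [52 47 45]
470 260 [ 0.527 -0.251  0.137] [142 119  93]
445 265 [ 0.503 -0.265  0.103] [62 53 46]
490 265 [ 0.501 -0.249  0.094] [57 50 50]
465 270 [ 0.531 -0.253  0.136] [137 114  89]
455 275 [ 0.533 -0.257  0.137] [84 70 58]
500 275 [ 0.4
[... 224 characters left out ...]
.249  0.096] [100  85  74]
495 305 [ 0.524 -0.249  0.099] [128 107  87]
495 310 [ 0.53  -0.248  0.104] [122 103  84]
500 315 [ 0.52  -0.249  0.086] [140 121 106]
505 320 [ 0.513 -0.249  0.072] [95 90 94]
510 325 [ 0.508 -0.249  0.06 ] [161 138 117]
475 335 [ 0.541 -0.257  0.105] [134 112  88]
485 340 [ 0.537 -0.255  0.095] [131 110  87]
495 345 [ 0.541 -0.251  0.096] [134 111  87]
510 350 [ 0.533 -0.248  0.078] [150 130 110]
485 360 [ 0.54  -0.257  0.086] [165 138 109]
500 365 [ 0.541 -0.252  0.082] [131 111  87]
515 370 [ 0.538 -0.248  0.07 ] [171 146 116]
505 380 [ 0.54  -0.253  0.068] [126 104  81]
520 385 [ 0.54  -0.248  0.063] [181 155 122]
515 395 [ 0.54  -0.251  0.055] [128 107  83]
0
```

View pics/w4.png

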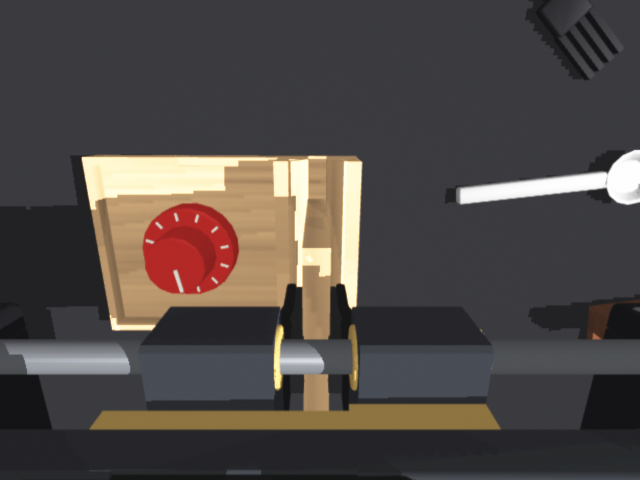

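The slate hangs upright in the gripper, with its lower end at about (315,205). It is over the slot, which lies between the walls at columns 288 and 350. I'll check slot and slate in the same camera.

```bash
python3 - <<'E'
from h import *
c=load('scene');P=cloud(c)
m=(P[...,2]>.0352)&(P[...,2]<.042)&(abs(P[...,0]-.494)<.08)&(abs(P[...,1]+.253)<.04)
q=P[m]*1000
for nm,s in(('far',q[:,1]<-253),('near',q[:,1]>-253)):
    t=q[s].astype(np.float32);l=cv2.fitLine(t[:,:2],cv2.DIST_HUBER,0,.01,.01).ravel()
    print(nm,len(t),'ang',np.degrees(np.arctan(l[1]/l[0])).round(2),'y@540',(l[3]+(540-l[2])*l[1]/l[0]).round(2),'y@494',(l[3]+(494-l[2])*l[1]/l[0]).round(2),np.percentile(t[:,0],[1,99]))
E
```

```text
far 287 ang 1.92 y@540 -270.09 y@494 -271.64 [432.33431274 551.27932251]
near 265 ang 1.98 y@540 -233.2 y@494 -234.79 [431.34769775 549.45446777]
```

```bash
echo '[[0,0.004,0.0007,0,0,0,0],[0,0.004,0.0007,0.01,0,0,0],[0,0.004,0.0007,0.02,0,0,0],[0,0.004,0.0007,0.026,0,0,0],[0,0.004,0.0007,0.026,0,0,0],[0,0.004,0.0007,0.026,0,0,0]]' | python3 -m handwheel;python3 plan.py 0.4905 -0.2545 0.049 -178
```

```text
time_s: 15.15
tcp_pos: [0.4895, -0.2546, 0.0643]
ee_rot: [[-0.999, -0.035, -0.002], [-0.035, 0.999, -0.001], [0.002, -0.0, -1.0]]
wrist_force: [0.8, -0.4, -0.2]
gripper_width: 0.102
gripper_force: 30.0
d [-0.001   0.0001  0.0153] rot [-0.02 -0.14  0.01] | tcp [ 0.4895 -0.2546  0.0643] yaw -177.99 j [-11.  25. -21.   0. -44. -77.] w 0.102 F [ 0.8 -0.4 -0.2] t 15.15
```

```bash
echo '[[0,0,0,0.004,0,0,0],[0,0,0,0.008,0,0,0],[0,0,0,0.011,0,0,0],[0,0,0,0.014,0,0,0],[0,0,0,0.014,0,0,0]]' | python3 -m handwheel;python3 plan.py 0.4905 -0.2545 0.049 -178
```

```text
time_s: 15.65
tcp_pos: [0.4891, -0.2545, 0.0502]
ee_rot: [[-0.999, -0.035, -0.003], [-0.035, 0.999, -0.0], [0.003, -0.0, -1.0]]
wrist_force: [-0.3, -0.4, -0.8]
gripper_width: 0.102
gripper_force: 30.0
d [-0.0014 -0.0001  0.0012] rot [-0.01 -0.15 -0.01] | tcp [ 0.4891 -0.2545  0.0502] yaw -178.01 j [-11.  26. -22.   0. -42. -77.] w 0.102 F [-0.3 -0.4 -0.8] t 15.65
```

```bash
echo '[[0,0,0,0.001,0,0,0],[0.4,0,0,0.001,0,0,0],[0.4,0,0,0.001,0,0,0],[0.4,0,0,0.001,0,0,0],[0.4,0,0,0.001,0,0,0]]' | python3 -m handwheel;echo '[[0.4,0,0,-0.03,0,0,0],[0.4,0,0,-0.07,0,0,0],[0.4,0,0,-0.11,0,0,0],[1,0,0,-0.15,0,0,0],[1,0,0,-0.15,0,0,0]]' | python3 -m handwheel;python3 plan.py 0.667 -0.128 0.2 -90
```

```text
time_s: 16.15
tcp_pos: [0.4896, -0.2546, 0.05]
ee_rot: [[-0.999, -0.035, -0.001], [-0.035, 0.999, -0.001], [0.001, -0.001, -1.0]]
wrist_force: [0.0, 0.2, 0.2]
gripper_width: 0.356
gripper_force: 0.0
time_s: 16.65
tcp_pos: [0.4932, -0.2558, 0.2065]
ee_rot: [[-0.999, -0.036, 0.011], [-0.036, 0.999, -0.005], [-0.011, -0.006, -1.0]]
wrist_force: [-0.0, -0.3, -0.3]
gripper_width: 0.51
gripper_force: 0.0
d [-0.1782  0.1215  0.0078] rot [ -0.73   0.26 -87.93] | tcp [ 0.4932 -0.2558  0.2065] yaw -177.93 j [-11.  16. -11.   0. -62. -77.] w 0.51 F [-0.  -0.3 -0.3] t 16.65
```

The manual's scale: turns go in shares of 120 degrees. Converting my numbers, -60 degrees / 120 = -0.5.

```bash
echo '[[1,-0.1,0.07,0,0,0,-0.5],[1,-0.1,0.07,0,0,0,-0.5],[1,-0.1,0.07,0,0,0,-0.5],[1,-0.1,0.07,0,0,0,-0.5],[1,-0.1,0.07,0,0,0,-0.5],[1,-0.1,0.07,0,0,0,-0.5],[1,-0.1,0.07,0,0,0,-0.5],[1,-0.1,0.07,0,0,0,-0.5]]' | python3 -m handwheel>/dev/null;python3 plan.py 0.667 -0.128 0.17 -90; python3 - <<'E'
from h import *
c=cap('top','top2');P=cloud(c);im=c['pixels']
m=(P[...,2]>.05)&(abs(P[...,0]-.494)<.08)&(abs(P[...,1]+.255)<.05)
q=(P[m]*1000).astype(np.float32)
print(len(q),cv2.minAreaRect(q[:,:2]),np.median(q[:,2])) if len(q) else print('none')
E
```

```text
d [-0.0843 -0.0458  0.0288] rot [  0.13  -0.05 -28.01] | tcp [ 0.5871 -0.1809  0.199 ] yaw -118.01 j [ -2.  22.  -3.   0. -65. -26.] w 0.995 F [-0.6 -0.2 -1.5] t 17.45Traceback (most recent call last):
  File "<stdin>", line 5, in <module>
cv2.error: OpenCV(4.12.0) /io/opencv/modules/imgproc/src/convhull.cpp:143: error: (-215:Assertion failed) total >= 0 && (depth == CV_32F || depth == CV_32S) in function 'convexHull'
```

Scaled: -28 degrees / 120 = -0.2333.

```bash
echo '[[1,-0.03,-0.015,0.01,0,0,-0.0667],[1,-0.06,-0.03,0.02,0,0,-0.1333],[1,-0.084,-0.046,0.028,0,0,-0.2],[1,-0.084,-0.046,0.028,0,0,-0.2333],[1,-0.084,-0.046,0.028,0,0,-0.2333],[1,-0.084,-0.046,0.028,0,0,-0.2333]]' | python3 -m handwheel>/dev/null;python3 plan.py 0.667 -0.128 0.1 -90; python3 - <<'E'
from h import *
c=cap('wrist','w5');P=cloud(c)
m=(P[...,2]>.055)&(P[...,2]<.08)&(np.hypot(P[...,0]-.667,P[...,1]+.128)<.05)
q=(P[m]*1000).astype(np.float32)
print(len(q)); 
if len(q): print(cv2.minEnclosingCircle(q[:,:2]),np.median(q,0))
a=c['pixels'];b=cap('scene','s3')['pixels'][150:400,100:433]
save(np.hstack([cv2.resize(a,(400,300)),cv2.resize(b,(400,300))]),'w5')
E
```

```text
d [-0.0007 -0.0002  0.0713] rot [ 0.12 -0.03 -0.19] | tcp [ 0.667  -0.1287  0.1713] yaw -90.19 j [  3.  29.   5.   0. -66.  -3.] w 0.997 F [-0.3 -0.6  0.3] t 18.1
4251Traceback (most recent call last):
  File "<stdin>", line 6, in <module>
cv2.error: OpenCV(4.12.0) /io/opencv/modules/imgproc/src/shapedescr.cpp:201: error: (-215:Assertion failed) count >= 0 && (depth == CV_32F || depth == CV_32S) in function 'minEnclosingCircle'
```

```bash
python3 - <<'E'
from h import *
c=load('w5');P=cloud(c)
m=(P[...,2]>.055)&(P[...,2]<.08)&(np.hypot(P[...,0]-.667,P[...,1]+.128)<.05)
q=(P[m]*1000).astype(np.float32);xy=np.ascontiguousarray(q[:,:2])
print(cv2.minEnclosingCircle(xy),cv2.minAreaRect(xy),np.median(q,0))
a=c['pixels'];b=cap('scene','s3')['pixels'][150:400,100:433]
save(np.hstack([cv2.resize(a,(400,300)),cv2.resize(b,(400,300))]),'w5')
E
```

```text
((667.0036010742188, -126.40335083007812), 28.0222225189209) ((667.2506713867188, -126.60243225097656), (54.54954528808594, 55.539310455322266), 1.1856194734573364) [ 666.82306 -128.07169   62.9037 ]
```

View pics/w5.png

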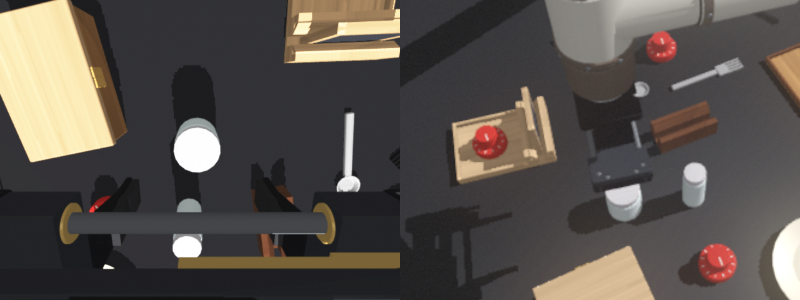

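Scaled: -0.2 degrees / 120 = -0.0017.

```bash
echo '[[1,-0.002,0,0.03,0.0008,0,-0.0017],[1,-0.002,0,0.06,0.0008,0,-0.0017],[1,-0.002,0,0.09,0.0008,0,-0.0017],[1,-0.002,0,0.12,0.0008,0,-0.0017],[1,-0.002,0,0.14,0.0008,0,-0.0017],[1,-0.002,0,0.14,0.0008,0,-0.0017],[1,-0.002,0,0.14,0.0008,0,-0.0017]]' | python3 -m handwheel>/dev/null;python3 plan.py 0.667 -0.1265 0.022 -90
```

```text
d [-0.0005  0.0003  0.0103] rot [-0.06 -0.06  0.15] | tcp [ 0.6673 -0.127   0.0323] yaw -89.85 j [  3.  37.  -4.   0. -49.  -3.] w 1.0 F [-0.1 -0.1  0.3] t 18.9
```

Scaled: 0.1 degrees / 120 = 0.0008.

```bash
echo '[[1,-0.0005,0,0.01,0,0,0.0008],[1,-0.0005,0,0.01,0,0,0.0008],[1,-0.0005,0,0.01,0,0,0.0008],[0,-0.0005,0,0.01,0,0,0.0008],[0,-0.0005,0,0.01,0,0,0.0008],[0,-0.0005,0,0.01,0,0,0.0008],[0,-0.0005,0,0.01,0,0,0.0008],[0,-0.0005,0,0.01,0,0,0.0008]]' | python3 -m handwheel>/dev/null;echo '[[0,0,0,0,0,0,0],[0,0,0,0,0,0,0],[0,0,0,0,0,0,0]]' | python3 -m handwheel;python3 plan.py 0.667 -0.1265 0.022 -90
```

```text
time_s: 20.0
tcp_pos: [0.6671, -0.1261, 0.0215]
ee_rot: [[0.002, -1.0, 0.0], [-1.0, -0.002, -0.0], [0.0, -0.0, -1.0]]
wrist_force: [-0.2, -0.6, 0.3]
gripper_width: 0.657
gripper_force: 30.0
d [ 0.0004  0.0001 -0.0005] rot [-0.02 -0.03  0.1 ] | tcp [ 0.6671 -0.1261  0.0215] yaw -89.9 j [  3.  38.  -4.   0. -48.  -3.] w 0.657 F [-0.2 -0.6  0.3] t 20.0
```

```bash
echo '[[0,0,0,-0.02,0,0,0],[0,0,0,-0.05,0,0,0],[0,0,0,-0.08,0,0,0],[0,0,0,-0.11,0,0,0],[0,0,0,-0.14,0,0,0],[0,0,0,-0.16,0,0,0],[0,0,0,-0.16,0,0,0],[0,0,0,-0.16,0,0,0]]' | python3 -m handwheel;python3 plan.py 0.508 0.270 0.18 -78
```

```text
time_s: 20.8
tcp_pos: [0.6661, -0.1256, 0.1801]
ee_rot: [[0.001, -1.0, -0.002], [-1.0, -0.001, 0.001], [-0.001, 0.002, -1.0]]
wrist_force: [0.3, -0.2, -3.1]
gripper_width: 0.66
gripper_force: 30.0
d [-0.3958  0.1576  0.0006] rot [  0.1    0.05 -11.93] | tcp [ 0.6661 -0.1256  0.1801] yaw -89.93 j [  3.  29.   5.  -0. -67.  -3.] w 0.66 F [ 0.3 -0.2 -3.1] t 20.8
```

Scaled: -8 degrees / 120 = -0.0667.

```bash
echo '[[0,-0.02,0.008,0,0,0,-0.0083],[0,-0.05,0.02,0,0,0,-0.0167],[0,-0.08,0.032,0,0,0,-0.025],[0,-0.11,0.044,0,0,0,-0.0333],[0,-0.14,0.056,0,0,0,-0.0417],[0,-0.17,0.068,0,0,0,-0.05],[0,-0.2,0.08,0,0,0,-0.0583],[0,-0.23,0.092,0,0,0,-0.0667]]' | python3 -m handwheel>/dev/null;echo '[[0,-0.04,0.016,0,0,0,-0.0083],[0,-0.07,0.03,0,0,0,-0.0167],[0,-0.1,0.04,0,0,0,-0.025],[0,-0.13,0.05,0,0,0,-0.0333],[0,-0.15,0.06,0,0,0,-0.0333],[0,-0.15,0.06,0,0,0,-0.0333],[0,-0.15,0.06,0,0,0,-0.0333]]' | python3 -m handwheel;python3 plan.py 0.508 0.270 0.06 -78
```

```text
time_s: 22.3
tcp_pos: [0.493, 0.2435, 0.1794]
ee_rot: [[0.21, -0.978, -0.003], [-0.978, -0.21, -0.003], [0.002, 0.003, -1.0]]
wrist_force: [-0.8, -0.9, -2.4]
gripper_width: 0.662
gripper_force: 30.0
d [-0.023  -0.0206  0.1193] rot [ 0.2  -0.12  0.15] | tcp [0.493  0.2435 0.1794] yaw -77.85 j [ 43.  17. -14.   0. -60. -31.] w 0.662 F [-0.8 -0.9 -2.4] t 22.3
```

```bash
echo '[[0,-0.012,-0.01,0.03,0,0,0],[0,-0.023,-0.02,0.06,0,0,0],[0,-0.023,-0.02,0.08,0,0,0],[0,-0.023,-0.02,0.1,0,0,0],[0,-0.023,-0.02,0.11,0,0,0],[0,-0.023,-0.02,0.11,0,0,0],[0,-0.023,-0.02,0.11,0,0,0]]' | python3 -m handwheel>/dev/null;python3 - <<'E'
from h import *
for f,lo,hi in(('top',.0035,.02),('scene',.003,.02)):
    c=load(f);P=cloud(c);hsv=cv2.cvtColor(c['pixels'],cv2.COLOR_RGB2HSV)
    m=(hsv[...,1]>90)&(hsv[...,2]>50)&(np.hypot(P[...,0]-.499,P[...,1]-.314)<.15)&(P[...,2]>lo)&(P[...,2]<hi)
    m=cv2.morphologyEx(m.astype(np.uint8),cv2.MORPH_OPEN,np.ones((3,3)))>0
    q=np.ascontiguousarray((P[m]*1000).astype(np.float32)[:,:2]);print(f,len(q),cv2.minAreaRect(q))
E
python3 plan.py 0.508 0.270 0.028 -78
```

```text
top 3029 ((498.920654296875, 314.56536865234375), (191.02005004882812, 183.32569885253906), 12.357815742492676)
scene 5236 ((496.4223327636719, 315.57415771484375), (191.65650939941406, 184.75233459472656), 12.608654022216797)
d [-0.0001  0.0015  0.0436] rot [-0.04 -0.03  0.07] | tcp [0.5094 0.2703 0.0716] yaw -77.93 j [ 44.  26. -17.   0. -46. -32.] w 0.66 F [-0.1  0.4 -2.5] t 23.0
```

```bash
echo '[[0,0,0.001,0.01,0,0,0],[0,0,0.001,0.02,0,0,0],[0,0,0.001,0.028,0,0,0],[0,0,0.001,0.034,0,0,0],[0,0,0.001,0.037,0,0,0],[0,0,0.001,0.038,0,0,0],[0,0,0.001,0.038,0,0,0]]' | python3 -m handwheel;python3 plan.py 0.508 0.2705 0.0265 -78
```

```text
time_s: 23.7
tcp_pos: [0.5079, 0.2704, 0.0332]
ee_rot: [[0.21, -0.978, 0.0], [-0.978, -0.21, -0.0], [0.0, -0.0, -1.0]]
wrist_force: [-0.1, 0.1, -1.1]
gripper_width: 0.664
gripper_force: 30.0
d [-0.     -0.0001  0.0067] rot [-0.01 -0.03  0.11] | tcp [0.5079 0.2704 0.0332] yaw -77.89 j [ 44.  29. -20.   0. -42. -32.] w 0.664 F [-0.1  0.1 -1.1] t 23.7
```

```bash
echo '[[0,0,0,0.002,0,0,0],[0,0,0,0.004,0,0,0],[0,0,0,0.005,0,0,0],[0,0,0,0.006,0,0,0],[0,0,0,0.006,0,0,0]]' | python3 -m handwheel;python3 plan.py 0.508 0.2705 0.0265 -78
```

```text
time_s: 24.2
tcp_pos: [0.5078, 0.2702, 0.027]
ee_rot: [[0.21, -0.978, -0.0], [-0.978, -0.21, -0.001], [0.001, 0.0, -1.0]]
wrist_force: [0.2, -0.2, -2.1]
gripper_width: 0.655
gripper_force: 30.0
d [-0.0002 -0.0003  0.0005] rot [ 0.02 -0.04  0.1 ] | tcp [0.5078 0.2702 0.027 ] yaw -77.9 j [ 44.  29. -20.   0. -41. -32.] w 0.655 F [ 0.2 -0.2 -2.1] t 24.2
```

```bash
echo '[[0,0,0,0.0005,0,0,0],[0,0,0,0.0008,0,0,0],[0,0,0,0.0008,0,0,0]]' | python3 -m handwheel; echo '[[1,0,0,0,0,0,0],[1,0,0,0,0,0,0],[1,0,0,0,0,0,0],[1,0,0,0,0,0,0],[1,0,0,0,0,0,0]]' | python3 -m handwheel; echo '[[1,0,0,-0.02,0,0,0],[1,0,0,-0.05,0,0,0],[1,0,0,-0.09,0,0,0],[1,0,0,-0.13,0,0,0],[1,0,0,-0.13,0,0,0],[1,0,0,-0.13,0,0,0]]' | python3 -m handwheel;python3 plan.py 0.4345 0.0836 0.12 -78.8
```

```text
time_s: 24.5
tcp_pos: [0.5078, 0.2703, 0.0264]
ee_rot: [[0.21, -0.978, 0.0], [-0.978, -0.21, -0.0], [0.0, -0.0, -1.0]]
wrist_force: [0.0, -0.2, -1.8]
gripper_width: 0.659
gripper_force: 30.0
time_s: 25.0
tcp_pos: [0.5079, 0.2704, 0.0265]
ee_rot: [[0.21, -0.978, 0.0], [-0.978, -0.21, -0.0], [0.0, -0.0, -1.0]]
wrist_force: [0.1, -0.1, 0.3]
gripper_width: 0.976
gripper_force: 0.0
time_s: 25.6
tcp_pos: [0.508, 0.2707, 0.1576]
ee_rot: [[0.209, -0.978, 0.002], [-0.978, -0.209, 0.002], [-0.001, -0.002, -1.0]]
wrist_force: [-0.9, 0.2, -1.9]
gripper_width: 0.998
gripper_force: 0.0
d [0.1676 0.1111 0.0371] rot [-0.12  0.08  0.89] | tcp [0.508  0.2707 0.1576] yaw -77.91 j [ 44.  20. -12.   0. -57. -32.] w 0.998 F [-0.9  0.2 -1.9] t 25.6
```

Scaled: 0.9 degrees / 120 = 0.0075.

```bash
echo '[[0.5,0.04,0.028,0.01,0,0,0],[0.5,0.08,0.055,0.02,0,0,0.0075],[0.5,0.12,0.08,0.03,0,0,0.0075],[0.5,0.15,0.1,0.037,0,0,0.0075],[0.5,0.168,0.111,0.037,0,0,0.0075],[0.5,0.168,0.111,0.037,0,0,0.0075],[0.5,0.168,0.111,0.037,0,0,0.0075],[0.5,0.168,0.111,0.037,0,0,0.0075]]' | python3 -m handwheel>/dev/null;python3 plan.py 0.4345 0.0836 0.01 -78.8; python3 - <<'E'
from h import *
c=cap('wrist','w6');save(c['pixels'],'w6')
E
```

```text
d [-0.0002  0.0004  0.1092] rot [ 0.01 -0.03  0.04] | tcp [0.435  0.0835 0.1192] yaw -78.76 j [ 32.  11. -33.   0. -47. -21.] w 0.51 F [ 0.4  0.2 -0.4] t 26.4
```

View pics/w6.png

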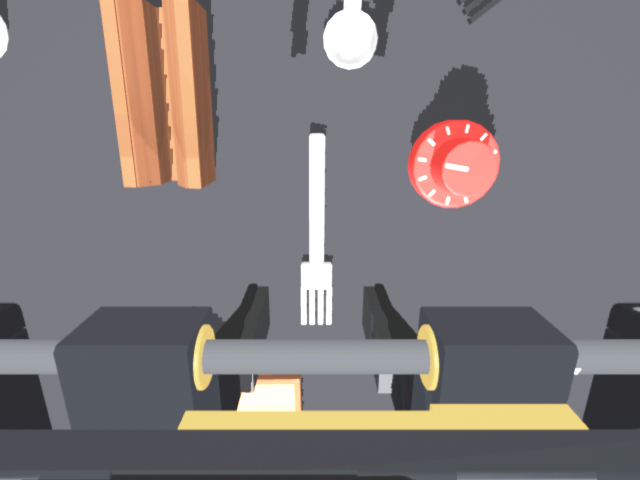

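The steel fork lies between the fingers: handle end at (317,135), tine tips at (316,324).

```bash
python3 - <<'E'
from h import *
c=load('w6');K=c['K'];W=c['world_from_camera'];r=[]
for u,v in((317,135),(316.5,324)):
    d=W[:3,:3]@np.array([(u-K[0,2])/K[0,0],-(v-K[1,2])/K[1,1],-1]);r.append(W[:3,3]+d*(.006-W[2,3])/d[2])
r=np.array(r);print(r.round(4),r.mean(0).round(4),np.linalg.norm(r[0]-r[1]),np.degrees(np.arctan2(*(r[1]-r[0])[1::-1])))
E
echo '[[0.5,0,0,0.03,0,0,0],[0.5,0,0,0.06,0,0,0],[0.5,0,0,0.08,0,0,0],[0.5,0,0,0.095,0,0,0],[0.5,0,0,0.095,0,0,0],[0.5,0,0,0.095,0,0,0],[0.5,0,0,0.095,0,0,0]]' | python3 -m handwheel>/dev/null;python3 plan.py 0.4345 0.0836 0.003 -78.8
```

```text
[[0.448  0.0118 0.006 ]
 [0.4193 0.1569 0.006 ]] [0.4337 0.0844 0.006 ] 0.14788445999860453 101.17935600787108
d [-0.0002  0.0008  0.0222] rot [-0.1   0.    0.05] | tcp [0.4353 0.0835 0.0252] yaw -78.75 j [ 32.  20. -39.   0. -31. -21.] w 0.503 F [ 0.7 -0.2  0.7] t 27.15
```

```bash
echo '[[0.5,-0.001,0.001,0.01,0,0,0],[0.5,-0.001,0.001,0.017,0,0,0],[0.5,-0.001,0.001,0.021,0,0,0],[0.5,-0.001,0.001,0.021,0,0,0],[0.5,-0.001,0.001,0.021,0,0,0]]' | python3 -m handwheel;echo '[[0,0,0,0,0,0,0],[0,0,0,0,0,0,0],[0,0,0,0,0,0,0],[0,0,0,0,0,0,0],[0,0,0,0,0,0,0],[0,0,0,0,0,0,0]]' | python3 -m handwheel; python3 plan.py 0.4345 0.0836 0.003 -78.8
```

```text
time_s: 27.65
tcp_pos: [0.4333, 0.0835, 0.0033]
ee_rot: [[0.194, -0.981, -0.0], [-0.981, -0.194, -0.001], [0.001, 0.0, -1.0]]
wrist_force: [-0.4, 0.0, 0.7]
gripper_width: 0.5
gripper_force: 0.0
time_s: 28.25
tcp_pos: [0.4334, 0.0836, 0.0035]
ee_rot: [[0.194, -0.981, 0.0], [-0.981, -0.194, -0.0], [0.0, -0.0, -1.0]]
wrist_force: [-0.3, -0.8, 0.4]
gripper_width: 0.116
gripper_force: 30.0
d [ 0.0002 -0.0011  0.0005] rot [-0.01 -0.02 -0.  ] | tcp [0.4334 0.0836 0.0035] yaw -78.8 j [ 32.  22. -40.   0. -28. -21.] w 0.116 F [-0.3 -0.8  0.4] t 28.25
```

```bash
echo '[[0,0,0,-0.03,0,0,0],[0,0,0,-0.07,0,0,0],[0,0,0,-0.12,0,0,0],[0,0,0,-0.16,0,0,0],[0,0,0,-0.16,0,0,0],[0,0,0,-0.16,0,0,0]]' | python3 -m handwheel;python3 plan.py 0.489 0.356 0.16 12.5
```

```text
time_s: 28.85
tcp_pos: [0.4331, 0.0837, 0.164]
ee_rot: [[0.194, -0.981, 0.001], [-0.981, -0.194, 0.001], [-0.001, -0.002, -1.0]]
wrist_force: [0.4, 0.2, -0.6]
gripper_width: 0.114
gripper_force: 30.0
d [-0.2563 -0.1075  0.0044] rot [-1.100e-01 -4.000e-02 -9.133e+01] | tcp [0.4331 0.0837 0.164 ] yaw -78.83 j [ 32.   7. -29.  -0. -53. -21.] w 0.114 F [ 0.4  0.2 -0.6] t 28.85
```

Scaled: -60 degrees / 120 = -0.5.

```bash
echo '[[0,-0.025,-0.01,0,0,0,-0.0667],[0,-0.05,-0.02,0,0,0,-0.1333],[0,-0.08,-0.032,0,0,0,-0.2],[0,-0.11,-0.045,0,0,0,-0.2667],[0,-0.14,-0.058,0,0,0,-0.3333],[0,-0.17,-0.07,0,0,0,-0.4],[0,-0.2,-0.083,0,0,0,-0.4667],[0,-0.2,-0.083,0,0,0,-0.5]]' | python3 -m handwheel >/dev/null;python3 plan.py 0.489 0.356 0.16 12.5
```

```text
d [-0.0057 -0.0586  0.0002] rot [  0.17   0.12 -30.91] | tcp [0.4759 0.2986 0.1604] yaw -18.41 j [ 49.  19. -14.   0. -58.  23.] w 0.119 F [-1.  -0.  -0.8] t 29.65
```

Scaled: -31 degrees / 120 = -0.2583.

```bash
echo '[[0,-0.002,-0.02,0,0,0,-0.0667],[0,-0.004,-0.04,0,0,0,-0.1333],[0,-0.006,-0.059,0,0,0,-0.2],[0,-0.006,-0.059,0,0,0,-0.2583],[0,-0.006,-0.059,0,0,0,-0.2583],[0,-0.006,-0.059,0.04,0,0,-0.2583],[0,-0.006,-0.059,0.08,0,0,-0.2583],[0,-0.006,-0.059,0.08,0,0,-0.2583]]' | python3 -m handwheel >/dev/null;echo '[[0,0,0,0,0,0,0],[0,0,0,0,0,0,0],[0,0,0,0,0,0,0]]' | python3 -m handwheel >/dev/null;python3 plan.py 0.489 0.356 0.009 12.5; python3 - <<'E'
from h import *
c=cap('scene','s4');save(cv2.resize(c['pixels'][140:290,370:570],(800,600),interpolation=cv2.INTER_CUBIC),'s4')
E
```

```text
d [-0.0012 -0.0014  0.0766] rot [-0.11 -0.2  -0.32] | tcp [0.4902 0.3547 0.0856] yaw 12.18 j [ 51.  27. -13.   0. -50.  51.] w 0.119 F [0.1 0.2 1.1] t 30.75
```

View pics/s4.png

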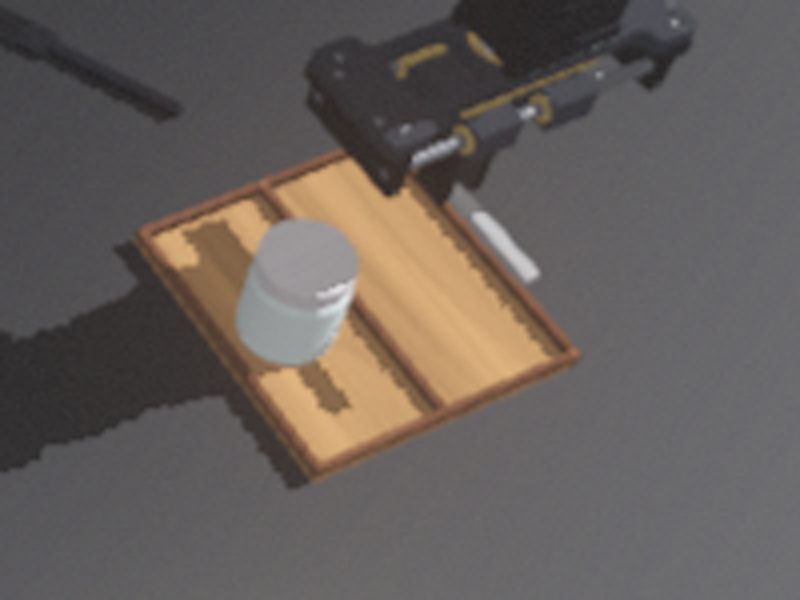

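The fork is held level and parallel to the tray's long side. Its handle is at (505,245) and the jar stands at (300,290). Lowering now.

```bash
echo '[[0,-0.001,-0.001,0.02,0,0,0],[0,-0.001,-0.001,0.04,0,0,0],[0,-0.001,-0.001,0.055,0,0,0],[0,-0.001,-0.001,0.06,0,0,0],[0,-0.001,-0.001,0.06,0,0,0],[0,-0.001,-0.001,0.06,0,0,0]]' | python3 -m handwheel;python3 plan.py 0.489 0.356 0.009 12.5
```

```text
time_s: 31.4
tcp_pos: [0.4887, 0.3551, 0.0246]
ee_rot: [[0.977, 0.212, 0.002], [0.212, -0.977, 0.001], [0.002, -0.001, -1.0]]
wrist_force: [-0.3, -1.0, 0.1]
gripper_width: 0.116
gripper_force: 30.0
d [ 0.0005 -0.0008  0.0156] rot [-0.04 -0.11 -0.29] | tcp [0.4887 0.3551 0.0246] yaw 12.21 j [ 51.  32. -16.   0. -42.  51.] w 0.116 F [-0.3 -1.   0.1] t 31.4
```

```bash
echo '[[0,0,-0.001,0.006,0,0,0],[0,0,-0.001,0.011,0,0,0],[0,0,-0.001,0.015,0,0,0],[0,0,-0.001,0.015,0,0,0],[0,0,-0.001,0.015,0,0,0]]' | python3 -m handwheel;python3 plan.py 0.489 0.356 0.009 12.5
```

```text
time_s: 31.9
tcp_pos: [0.4878, 0.3554, 0.0086]
ee_rot: [[0.977, 0.211, 0.0], [0.211, -0.977, -0.0], [0.0, 0.0, -1.0]]
wrist_force: [-0.7, -0.5, 3.1]
gripper_width: 0.114
gripper_force: 30.0
d [ 0.0013 -0.0003 -0.0004] rot [ 0.03 -0.   -0.29] | tcp [0.4878 0.3554 0.0086] yaw 12.21 j [ 51.  33. -16.   0. -41.  51.] w 0.114 F [-0.7 -0.5  3.1] t 31.9
```

Touching the floor, so I release with a partial opening, lift and move clear.

```bash
echo '[[0.35,0,0,0,0,0,0],[0.35,0,0,0,0,0,0],[0.35,0,0,0,0,0,0],[0.35,0,0,-0.03,0,0,0],[0.35,0,0,-0.08,0,0,0],[0.35,0,0,-0.13,0,0,0],[0.35,0,0,-0.18,0,0,0],[0.35,0,0,-0.22,0,0,0]]' | python3 -m handwheel; echo '[[0.5,-0.05,-0.05,0,0,0,0],[0.5,-0.1,-0.1,0,0,0,0],[0.5,-0.14,-0.15,0,0,0,0],[0.5,-0.17,-0.2,0,0,0,0],[0.5,-0.2,-0.25,0,0,0,0],[0.5,-0.2,-0.25,0,0,0,0],[0.5,-0.2,-0.25,0,0,0,0]]' | python3 -m handwheel; python3 - <<'E'
from h import *
t=cap('top','top3');cap('scene','s5');im=t['pixels']
a=cv2.resize(im[170:330,100:260],(400,400),interpolation=cv2.INTER_CUBIC);b=cv2.resize(load('s5')['pixels'][200:320,130:250],(400,400),interpolation=cv2.INTER_CUBIC)
save(np.hstack([a,b]),'fin')
P=cloud(t)
def ctr(x,y,lo,hi,r):
    m=(P[...,2]>lo)&(P[...,2]<hi)&(np.hypot(P[...,0]-x,P[...,1]-y)<r);q=np.ascontiguousarray((P[m]*1000).astype(np.float32)[:,:2])
    return (len(q),)+cv2.minAreaRect(q) if len(q)>5 else len(q)
print('jar',ctr(.508,.27,.06,.08,.05));print('timer',ctr(.496,-.338,.042,.06,.04));print('slate',ctr(.492,-.255,.075,.11,.07));print('slim',ctr(.68,-.012,.085,.11,.04))
E
```

```text
time_s: 32.7
tcp_pos: [0.4882, 0.3557, 0.2318]
ee_rot: [[0.977, 0.211, 0.003], [0.211, -0.977, 0.002], [0.003, -0.001, -1.0]]
wrist_force: [0.3, 0.2, 0.3]
gripper_width: 0.35
gripper_force: 0.0
time_s: 33.4
tcp_pos: [0.2365, 0.5599, 0.2278]
ee_rot: [[0.977, 0.215, -0.0], [0.215, -0.977, -0.0], [-0.0, 0.0, -1.0]]
wrist_force: [0.1, -0.9, -0.4]
gripper_width: 0.498
gripper_force: 0.0
jar (565, (508.17987060546875, 267.6799621582031), (54.82907485961914, 53.890438079833984), 27.028705596923828)
timer (216, (494.5537109375, -337.88726806640625), (34.0876350402832, 34.17095184326172), 2.7661869525909424)
slate (269, (492.4937438964844, -255.03268432617188), (89.26166534423828, 10.531757354736328), 1.6045838594436646)
slim (227, (679.767578125, -12.32876205444336), (34.50908660888672, 33.44740295410156), 1.6862996816635132)
```

View pics/fin.png

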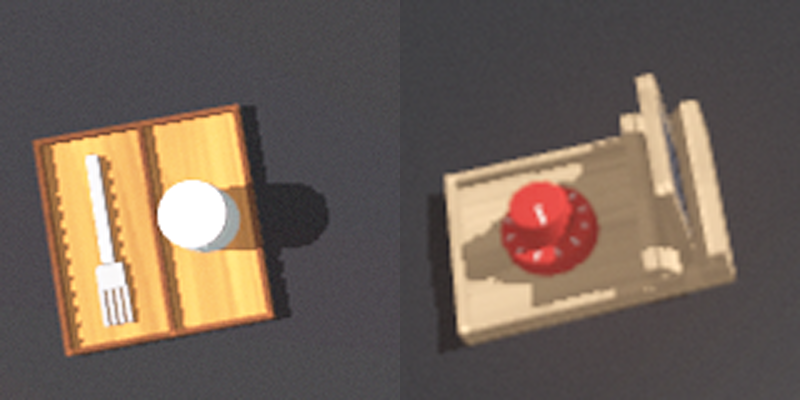

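```bash
python3 - <<'E'
from h import *
for f,x,y in(('top3',.492,-.255),('top',.55,.005)):
    P=cloud(load(f));z=P[...,2][(P[...,2]>.075)&(np.hypot(P[...,0]-x,P[...,1]-y)<.06)];print(f,np.median(z))
from station import workorder
if 1: print(workorder.finish_job())
E
```

```text
top3 0.09043435163375135
top 0.09118718206674425
the job is handed in; nothing more can be done
None
```

I handed in both kits at about 33 s; no verdict came back. In the last pictures, the wide jar and fork are in their tray compartments, the timer stands in the caddy, the slate is fully down in its slot, and the slim jar and spoon were left where they were.

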